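# Load the carrier plate on the gauge station

## Task

Lift the carrier plate out of its wooden cradle by the black handle and set it down flat on the two steel loading rails of the gauge station, red tab away from the gauge column, and let go. Then take it by the red tab and slide it, not lift it, in under the dial gauge until both its holes drop over the brass pins and it lies flat and fully home on the bed. Do not touch the gauge and leave the notebook, the canister and the screwdriver alone.

Things in the scene. Friction and masses are not known exactly. Their poses are not given: they have to be found in the camera images.
- plate_center (a point): centre of the aluminium carrier plate, half-way up its 8 mm thickness. 160 mm (its x) by 130 mm (its y), about 0.46 kg, thin brass discs on top. Two through holes, 13 mm wide, at x = 0, y = +45 and -45 mm. +x is the leading end; the red tab stands at the -x end. Starts flat in the cradle, underside 12 mm above the table.
- handle_center (a point): centre of the black bar handle on the plate's middle: 50 mm along plate x, 14 mm thick along plate y, 34 mm high; this point is 17 mm above the plate's top.
- tab_center (a point): centre of the red upright tab on the plate at its x = -66 mm: 24 mm along plate x, 10 mm thick along plate y, 36 mm high; this point is 18 mm above the plate's top.
- nest (a point): point on the grey bed of the fixed gauge station, 20 mm above the table, midway between the two brass pins. Its x is the sliding direction (rails to gauge column), z up. Seated, plate_center is 4 mm above it with the plate's x along this x. The station reaches from x = -215 to +160 mm and is 150 mm wide.
- pin_left (a point): foot of the brass pin at the nest's y = +45 mm (the other stands at -45 mm), on the bed. Pins are 10 mm in diameter and 7.5 mm high, the top 4 mm tapering to 5 mm diameter. A plate whose holes are within 2 to 3 mm of the pins sinks down the tapers; if it hangs, push lightly down on the tab while moving it slightly.
- rails (a point): point midway between the two steel loading rails at their top, 28 mm above the table (8 mm above the bed), at the nest's x = -120 mm. Rails from x = -215 to -85 mm, 34 mm wide, centred at y = +50 and -50 mm. The plate lies on them with its middle at x = -150 to -90 mm and slides at that level over the pins (0.5 mm lower); 5 mm past the rails' end it can drop 8 mm.
- gauge: fixed dial gauge on the station, axes as the nest, origin on the table below the nest point. Column 24 mm thick at x = 130 mm, 230 mm high; arm to x = 20 mm, 130 to 150 mm above the table; round head 56 mm wide, x = 2 to 25 mm, 112 to 168 mm high; plunger tip at x = 14 mm, 85 mm high. The handle of a plate on the rails (top 70 mm high) passes under it, a hand holding it does not.
- plate: the same carrier plate; origin at the centre of its underside, axes as plate_center.
- handle: the black handle, fixed on the plate; origin at the centre of its foot.
- tab: the red tab, fixed on the plate; origin at the centre of its foot.
- cradle: fixed wooden cradle, 190 mm by 150 mm, floor 12 mm above the table, short rims to 20 mm height; origin on the table under its middle.
- notebook_center (a point): centre of a brown notebook, 110 x 160 x 20 mm, bystander.
- canister_center (a point): centre of a steel canister, 70 mm diameter, 90 mm high, bystander.
- screwdriver: screwdriver 170 mm long lying along its own x, origin at the underside of its middle; bystander.
Not all that is in view belongs to the job. Of the things shaped like the plate, the aluminium one is meant.

How it is judged:
By the outcome, as a careful person would: the job done as asked, in the order asked, and still so for the second after the job is handed in, with the robot touching nothing.
It also fails if it takes over 51 s, if anything falls off the work surface, if the arm or the gripper's body presses on something with over 40 N, if the wrist force passes 120 N, or if a joint passes its speed limit or range.

## Robot

A 6-joint arm with a two-finger parallel gripper is mounted at the origin on the work surface. World frame = base frame: x ahead of the robot, y to its left, z up, the work surface at z = 0. Lengths are in m, angles in rad, forces in N, time in s.
With the tool pointing down it reaches from about 0.3 to 0.875 m from the base axis. Payload 6.4 kg.
Tool frame: the origin (TCP) lies at the very end of the fingers, on their centre line; the grasp point (between the pads) lies 19 mm behind it (ctrl.grip_point_offset is the z of the grasp point in the tool frame, in m); z points along the fingers, y is the direction in which the jaws open and shut (so a half turn about z gives the same grasp; the last joint's range is limited). The gripper opens to 85 mm and grips with 20 to 120 N. Pads are 22 mm wide; open, the fingers measure 114 mm over their backs; the gripper's body (76 mm by 85 mm) begins 54 mm behind the grasp point. The pads swing forward as they close: fully open they stand 13 mm farther back than shut.
Start: joints at [0.927, 0.181, 1.607, -0, 1.354, -0.206], TCP at [0.244, 0.521, 0.231] pointing down, gripper open.
Joint ranges: [-2.99, 2.99], [-0.89, 2.07], [0.3, 2.58], [-1.14, 4.28], [0, 2.63], [-3.12, 3.12]. Speed limits (rad/s): [2.57, 2.57, 3.01, 3.14, 3.14, 3.14].

## Interface

Orientations are given as a unit quaternion [w, x, y, z].
In Python, from bench import status, cams, ctrl gives the robot as it stands.
- The arm moves only by the shell command python3 -m handwheel 'ROWS'. ROWS is JSON, a list of rows, each an object with "grip": the finger opening in cm, from 0 to 8.54; "linear": the shift along the tool's x, y, z in cm, a list of three; "rotation": the turn, a rotation vector about the tool's x, y, z in degrees, a list of three. A call has 1 to 12 rows; each row is the pose to reach, as a shift and turn from the pose commanded when the call began, along the tool's axes at that moment; what a row does not reach only later rows make up. A row lasts 1/12 s, in which the tool goes at most 41.7 mm and 7.16 degrees, less where a joint would pass 70% of its speed; a pose out of reach is approached as far as the arm can. A call with a gripper value outside its range is refused whole. The fingers move at their own pace and stop on an object; the grip force is fixed at half the most. Time passes only in rows, so rows that repeat a pose let the fingers close. It gives the time, the measured TCP pose, the force and the opening at its end, in the units of the state.
- status.get_obs(): the state, without advancing time (a new reading comes with each control period).
- cams.camera(name): name is "side" or "top" or "wrist"; returns the picture (420x560x3 uint8, red, green, blue); there is no depth.
- cams.camera_info(name): a dict with "fovy" (degrees; the focal length in pixels is half the picture's height over the tangent of half this angle, whatever the lens; pixels are square), "cx", "cy" (the principal point, pixels), "world_from_camera" (4x4, takes a point from camera to world coordinates); the wrist camera has in their place "mount" (4x4, takes a point from camera to tool coordinates, whose origin is the TCP and whose axes are the flange's). Camera axes: x right, y down, z forward; pixel columns grow to the right and rows downward; lengths in m; the calibration is good to about 2 mm. A picture is of the moment at which its call begins: read the wrist's pose just before it. camera_info takes no time and is no camera call.
- ctrl.hand_in(): hands the job in, once; it reports no verdict.
The state is a dict: "time_s": time; "q": joint angles; "dq": joint speeds; "joint_efforts": joint torques, N m; "eef_pos": TCP position; "eef_rot": TCP orientation; "wrist_force": force on the tool from outside, world axes, zero at the start; "torque": the same for the moment, N m; "opening": opening from 0.0 (shut) to 1.0 (fully open).
Only numpy, scipy, OpenCV 4.12 (cv2) and the standard library are available. Lean on these libraries where they do the work, as an engineer would, in place of code of your own. Each camera call takes 0.05 s, during which the arm holds its last target.

## Working session

There is one attempt and no reset: what is moved stays moved. The work goes in short steps, Python scripts to look and compute and a shell command to move; the robot and the scene stay as the last step left them, time stands still between calls to the robot, and variables do not carry over. Pictures are saved under pics/ and viewed, and the job is handed in when it is done.

```bash
ls; mkdir -p pics
python3 - <<'E'
from bench import status,cams,ctrl
import cv2
o=status.get_obs()
print(o,ctrl.grip_point_offset)
for n in("side","top","wrist"):
    print(n,cams.camera_info(n))
    cv2.imwrite(f"pics/{n}0.png",cams.camera(n)[:,:,::-1])
E
```

```text
pics
{'time_s': 0.0, 'q': array([ 9.26678771e-01,  1.81541906e-01,  1.60801947e+00, -5.78736421e-05,
        1.35378682e+00, -2.06239511e-01]), 'dq': array([-7.75900484e-04,  1.42509277e-03,  7.37613973e-04,  1.29064813e-05,
        1.13742013e-03, -9.44685480e-04]), 'joint_efforts': array([-1.61327494e-03, -4.44878304e+01, -3.51324928e+01, -6.11023552e-04,
        9.18926817e-03, -3.69052501e-06]), 'eef_pos': array([0.24343771, 0.52030923, 0.23037812]), 'eef_rot': array([-3.36329009e-04,  2.17187905e-01,  9.76129419e-01, -8.11272935e-04]), 'wrist_force': array([ 0.10209269,  0.43706749, -0.7164207 ]), 'torque': array([-0.00855566, -0.03297718, -0.02018102]), 'opening': 0.9988252653259028} -0.0187
side {'fovy': 54.165325197419, 'cx': 280.9990946097109, 'cy': 211.23490128009618, 'world_from_camera': array([[-0.99797954, -0.04394339,  0.04588915,  0.4555168 ],
       [-0.06236062,  0.53917414, -0.83988238,  1.03922727],
       [ 0.01216503, -0.8410471 , -0.54082509,  0.79972729],
       [ 0.        ,  0.        ,  0.        ,  1.        ]])}
top {'fovy': 47.80924870936731, 'cx': 275.7703312903894, 'cy': 212.53195916981159, 'world_from_camera': array([[-0.02315949, -0.98948924,  0.1427399 ,  0.32413862],
       [-0.99962057,  0.02079005, -0.01806902, -0.06369864],
       [ 0.01491153, -0.14310421, -0.98959529,  1.52666116],
       [ 0.        ,  0.        ,  0.        ,  1.        ]])}
wrist {'fovy': 63.116786717806825, 'cx': 277.3592619267778, 'cy': 201.94593735486427, 'mount': array([[-9.63668630e-04, -9.58831736e-01, -2.83973191e-01,
         7.28977779e-02],
       [ 9.99999498e-01, -8.45972702e-04, -5.37102363e-04,
        -7.50543738e-04],
       [ 2.74757224e-04, -2.83973566e-01,  9.58832070e-01,
        -1.42442469e-01],
       [ 0.00000000e+00,  0.00000000e+00,  0.00000000e+00,
         1.00000000e+00]])}
```

View pics/top0.png

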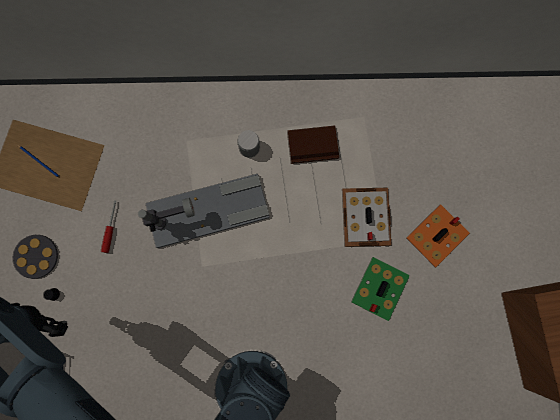

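View pics/side0.png

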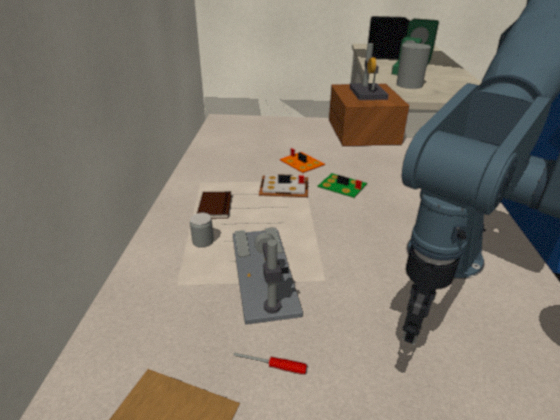

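View pics/wrist0.png

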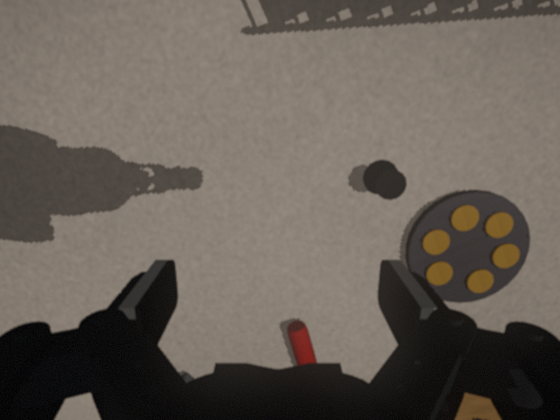

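The top picture shows three plate shapes: a silvery one in a wooden cradle at (367,217), an orange one at (438,236) and a green one at (381,289). The silvery one is meant: it is aluminium, has brass discs and sits in the cradle. The station lies at (208,211), with its column end at about (150,220) and its rails at about (245,195). I'll confirm this in an enlarged crop.

```bash
cat > h.py <<'E'
import numpy as np,cv2
from bench import status,cams,ctrl
from scipy.spatial.transform import Rotation as R
def ray(n,u,v,obs=None):
    i=cams.camera_info(n); f=210/np.tan(np.radians(i['fovy']/2))
    if n=='wrist':
        T=np.eye(4);q=obs['eef_rot'];T[:3,:3]=R.from_quat([q[1],q[2],q[3],q[0]]).as_matrix();T[:3,3]=obs['eef_pos'];M=T@i['mount']
    else: M=i['world_from_camera']
    d=M[:3,:3]@np.array([(u-i['cx'])/f,(v-i['cy'])/f,1]);return M[:3,3],d
def onz(n,u,v,z,obs=None):
    c,d=ray(n,u,v,obs);return (c+d*(z-c[2])/d[2])[:2]
def proj(n,p,obs=None):
    i=cams.camera_info(n); f=210/np.tan(np.radians(i['fovy']/2))
    if n=='wrist':
        T=np.eye(4);q=obs['eef_rot'];T[:3,:3]=R.from_quat([q[1],q[2],q[3],q[0]]).as_matrix();T[:3,3]=obs['eef_pos'];M=T@i['mount']
    else: M=i['world_from_camera']
    c=np.linalg.inv(M)@np.r_[p,1];return np.array([i['cx']+f*c[0]/c[2],i['cy']+f*c[1]/c[2]])
E
python3 - <<'E'
import cv2,numpy as np
im=cv2.imread('pics/top0.png')
a=cv2.resize(im[180:255,330:405],None,fx=8,fy=8,interpolation=cv2.INTER_CUBIC)
b=cv2.resize(im[165:255,130:280],None,fx=5.3,fy=5.3,interpolation=cv2.INTER_CUBIC)
cv2.imwrite('pics/topA.png',a);cv2.imwrite('pics/topB.png',b)
E
```

```text
(no output)
```

View pics/topA.png

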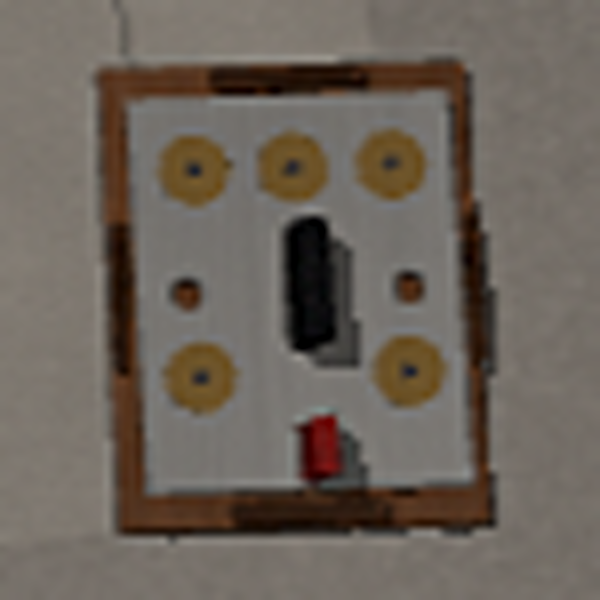

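View pics/topB.png

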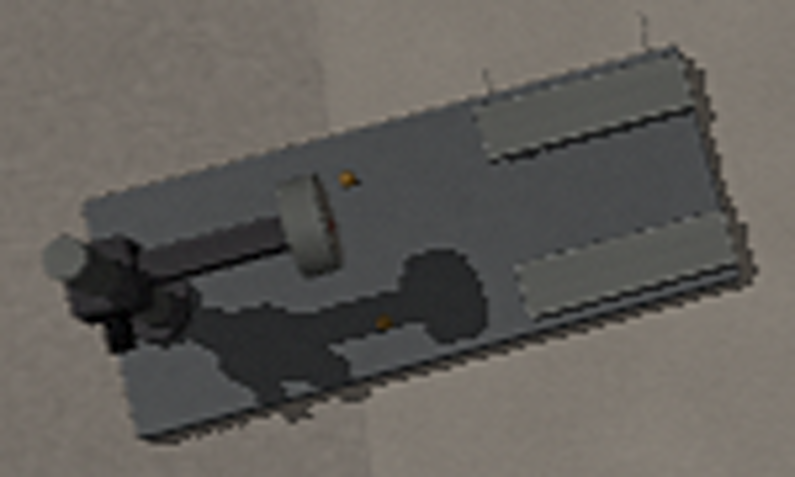

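The crop confirms the aluminium plate: holes at crop (187,294) and (409,287), five brass discs, handle at (308,283), red tab on the -x side (lower). The pins are at top-crop (347,180) and (382,322).

Run:
```python
from h import *
def A(u,v):return 330-.5+(u+.5)/8,180-.5+(v+.5)/8
def B(u,v):return 130-.5+(u+.5)/5.3,165-.5+(v+.5)/5.3
h1=onz('top',*A(187,294),.020);h2=onz('top',*A(409,287),.020)
print('holes',h1,h2,np.linalg.norm(h1-h2),'ctr',(h1+h2)/2)
d=h1-h2;print('plate yaw from holes',np.degrees(np.arctan2(-d[0],d[1])))  # y axis=d
c=[onz('top',*A(*p),.02) for p in[(128,98),(443,88),(473,484),(146,495)]]
print('corners',np.round(c,4),np.mean(c,0));print(np.linalg.norm(c[0]-c[1]),np.linalg.norm(c[1]-c[2]),np.linalg.norm(c[3]-c[2]),np.linalg.norm(c[0]-c[3]))
e=(c[0]+c[1]-c[2]-c[3]);print('yaw corners',np.degrees(np.arctan2(e[1],e[0])))
print('handle top ends',onz('top',*A(307,218),.054),onz('top',*A(308,350),.054))
p1=onz('top',*B(347,180),.0265);p2=onz('top',*B(382,322),.0265)
print('pins',p1,p2,np.linalg.norm(p1-p2),'nest',(p1+p2)/2); d=p1-p2; print('perp ang', np.degrees(np.arctan2(d[1],d[0])))
r=[onz('top',*B(*p),.028) for p in[(470,110),(676,60),(516,268),(725,212),(694,107),(490,160),(745,264),(538,318)]]
print('rails',np.round(r,4))
```

```text
holes [ 0.5239564  -0.33919417] [ 0.52490546 -0.42892894] 0.08973979580367318 ctr [ 0.52443093 -0.38406156]
plate yaw from holes 0.605948256172599
corners [[ 0.6045 -0.319 ]
 [ 0.6061 -0.4473]
 [ 0.4449 -0.4502]
 [ 0.4434 -0.319 ]] [ 0.52473781 -0.38386727]
0.12829727269532498 0.1611515359379762 0.13120900496836635 0.1611340846774524
yaw corners 0.540339371513578
handle top ends [ 0.54867764 -0.38183163] [ 0.49627636 -0.37954657]
pins [0.59120241 0.16649477] [0.50430587 0.14545342] 0.08940775082142036 nest [0.54775414 0.1559741 ]
perp ang 13.61175162556429
rails [[ 0.6325  0.0918]
 [ 0.6611 -0.0337]
 [ 0.5351  0.0648]
 [ 0.5666 -0.0616]
 [ 0.6317 -0.0441]
 [ 0.6014  0.0799]
 [ 0.5346 -0.073 ]
 [ 0.5045  0.0519]]
```

```bash
cat >> h.py <<'E'
def rows(p,yaw):
    """shift (cm) in tool axes and rotvec (deg) to reach TCP p, tool straight down with tool-x at world angle yaw(deg)"""
    o=status.get_obs();q=o['eef_rot'];R0=R.from_quat([q[1],q[2],q[3],q[0]])
    y=np.radians(yaw);x=np.array([np.cos(y),np.sin(y),0]);z=np.array([0,0,-1.]);R1=R.from_matrix(np.c_[x,np.cross(z,x),z])
    x0=R0.as_matrix()[:,0]
    print('at',np.round(o['eef_pos'],4),'yaw',round(np.degrees(np.arctan2(x0[1],x0[0])),2),'t',o['time_s'],'open',round(o['opening'],3),'F',np.round(o['wrist_force'],1))
    print('linear',np.round(R0.inv().apply(np.array(p)-o['eef_pos'])*100,2),'rot',np.round((R0.inv()*R1).as_rotvec(degrees=True),2))
E
python3 -c "
from h import *
rows([.524,-.384,.25],0.57)
print('canister',onz('top',248,139,.09),'notebook',onz('top',315,144,.02))"
```

```text
at [0.2435 0.5205 0.2306] yaw 154.91 t 0.15 open 1.002 F [-0.5 -0.6 -0.2]
linear [-63.75 -70.02  -1.87] rot [-4.0000e-02  1.0000e-01  1.5434e+02]
canister [ 0.7658024  -0.00836128] notebook [ 0.76625041 -0.22538628]
```

```bash
python3 -m handwheel '[{"grip":8.5,"linear":[-32,-35,-6],"rotation":[0,0,77]},{"grip":8.5,"linear":[-32,-35,-6],"rotation":[0,0,77]},{"grip":8.5,"linear":[-32,-35,-6],"rotation":[0,0,77]},{"grip":8.5,"linear":[-32,-35,-6],"rotation":[0,0,77]},{"grip":8.5,"linear":[-32,-35,-6],"rotation":[0,0,77]},{"grip":8.5,"linear":[-32,-35,-6],"rotation":[0,0,77]},{"grip":8.5,"linear":[-32,-35,-6],"rotation":[0,0,77]},{"grip":8.5,"linear":[-32,-35,-6],"rotation":[0,0,77]},{"grip":8.5,"linear":[-32,-35,-6],"rotation":[0,0,77]},{"grip":8.5,"linear":[-32,-35,-6],"rotation":[0,0,77]},{"grip":8.5,"linear":[-32,-35,-6],"rotation":[0,0,77]},{"grip":8.5,"linear":[-32,-35,-6],"rotation":[0,0,77]}]'
python3 -c "
from h import *
rows([.524,-.384,.25],0.57)"
```

```text
time_s: 1.15
eef_pos: [0.3861, 0.0643, 0.292]
eef_rot: [0.001, 0.78, 0.626, 0.0]
wrist_force: [0.9, 0.3, 0.7]
opening: 0.993
at [0.3861 0.0643 0.292 ] yaw 77.45 t 1.15 open 0.993 F [0.9 0.3 0.7]
linear [-40.76  23.2    4.3 ] rot [ 1.400e-01 -1.000e-02  7.688e+01]
```

```bash
python3 -m handwheel '[{"grip":8.5,"linear":[-40.8,23.2,4.2],"rotation":[0,0,76.9]},{"grip":8.5,"linear":[-40.8,23.2,4.2],"rotation":[0,0,76.9]},{"grip":8.5,"linear":[-40.8,23.2,4.2],"rotation":[0,0,76.9]},{"grip":8.5,"linear":[-40.8,23.2,4.2],"rotation":[0,0,76.9]},{"grip":8.5,"linear":[-40.8,23.2,4.2],"rotation":[0,0,76.9]},{"grip":8.5,"linear":[-40.8,23.2,4.2],"rotation":[0,0,76.9]},{"grip":8.5,"linear":[-40.8,23.2,4.2],"rotation":[0,0,76.9]},{"grip":8.5,"linear":[-40.8,23.2,4.2],"rotation":[0,0,76.9]},{"grip":8.5,"linear":[-40.8,23.2,4.2],"rotation":[0,0,76.9]},{"grip":8.5,"linear":[-40.8,23.2,4.2],"rotation":[0,0,76.9]},{"grip":8.5,"linear":[-40.8,23.2,4.2],"rotation":[0,0,76.9]},{"grip":8.5,"linear":[-40.8,23.2,4.2],"rotation":[0,0,76.9]}]'
python3 -c "
from h import *
import pickle
rows([.524,-.384,.25],0.57)
o=status.get_obs();im=cams.camera('wrist')[:,:,::-1];cv2.imwrite('pics/w1.png',im);pickle.dump(o,open('o1.pkl','wb'))"
```

```text
time_s: 2.15
eef_pos: [0.5264, -0.3845, 0.2472]
eef_rot: [0.0, 1.0, 0.005, -0.001]
wrist_force: [0.4, -0.2, -0.5]
opening: 0.994
at [ 0.5264 -0.3845  0.2472] yaw 0.54 t 2.15 open 0.994 F [ 0.4 -0.2 -0.5]
linear [-0.24 -0.05 -0.28] rot [ 0.02  0.07 -0.03]
```

View pics/w1.png

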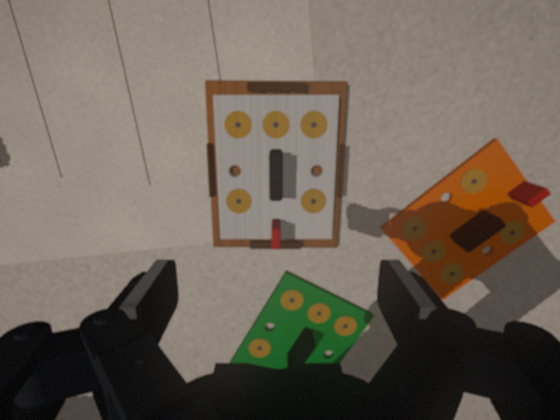

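The wrist picture shows the aluminium plate in the cradle: holes at (235,171) and (317,171), handle at (276,175), tab at (276,233). The orange and green plates lie outside the cradle. Next I measure by masks.

```bash
python3 - <<'E'
from h import *
import pickle
o=pickle.load(open('o1.pkl','rb'));im=cv2.imread('pics/w1.png')
hsv=cv2.cvtColor(im,cv2.COLOR_BGR2HSV)
for (u,v) in [(235,171),(317,171)]:
    w=hsv[v-11:v+12,u-11:u+12]; m=(w[:,:,1]>55).astype(np.uint8)
    mm=cv2.moments(m,True);uu,vv=u-11+mm['m10']/mm['m00'],v-11+mm['m01']/mm['m00'];print('hole',uu,vv,mm['m00'],onz('wrist',uu,vv,.016,o),onz('wrist',uu,vv,.020,o))
sub=im[140:212,255:298];m=(sub.max(2)<60).astype(np.uint8)
n,l,s,c=cv2.connectedComponentsWithStats(m);k=1+np.argmax(s[1:,4]);print('handle',s[k],c[k]+[255,140])
red=((hsv[:,:,1]>150)&((hsv[:,:,0]<5)|(hsv[:,:,0]>174))&(hsv[:,:,2]>60)).astype(np.uint8)[200:255,260:295]
n,l,s,c=cv2.connectedComponentsWithStats(red);k=1+np.argmax(s[1:,4]);print('tab',s[k],c[k]+[260,200])
for p in[(276.,150),(276,201)]:print(onz('wrist',*p,.054,o))
E
python3 -c "
import cv2
im=cv2.imread('pics/w1.png');cv2.imwrite('pics/w1c.png',cv2.resize(im[75:255,200:355],None,fx=3.3,fy=3.3,interpolation=cv2.INTER_NEAREST))"
```

```text
hole 235.03370786516854 170.31460674157304 89.0 [ 0.52296266 -0.33805504] [ 0.52376453 -0.33854837]
hole 316.39285714285717 170.20238095238096 84.0 [ 0.52383324 -0.4282941 ] [ 0.5246258  -0.42782108]
handle [ 15  10  12  50 561] [275.74153298 174.22816399]
tab [ 11  26  10  22 162] [275.50617284 238.04320988]
[ 0.55112145 -0.38340929]
[ 0.49904526 -0.38378674]
```

View pics/w1c.png

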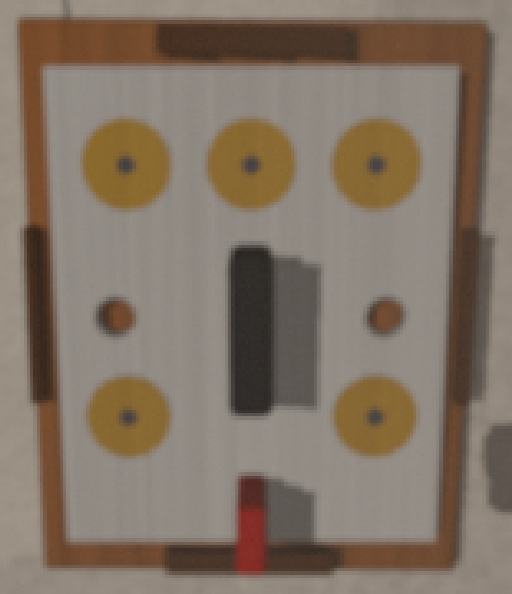

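```bash
python3 -c "
from h import *
rows([.5242,-.3834,.0265],0.55)"
```

```text
at [ 0.5263 -0.3844  0.247 ] yaw 0.73 t 2.2 open 0.993 F [-1.6  0.5 -0.1]
linear [-0.18 -0.1  22.05] rot [-0.    0.08  0.18]
```

```bash
python3 -m handwheel '[{"grip":8.5,"linear":[-0.2,-0.1,4],"rotation":[0,0,0]},{"grip":8.5,"linear":[-0.2,-0.1,8],"rotation":[0,0,0]},{"grip":8.5,"linear":[-0.2,-0.1,12],"rotation":[0,0,0]},{"grip":8.5,"linear":[-0.2,-0.1,15],"rotation":[0,0,0]},{"grip":8.5,"linear":[-0.2,-0.1,18],"rotation":[0,0,0]},{"grip":8.5,"linear":[-0.2,-0.1,19.5],"rotation":[0,0,0]},{"grip":8.5,"linear":[-0.2,-0.1,20],"rotation":[0,0,0]},{"grip":8.5,"linear":[-0.2,-0.1,20],"rotation":[0,0,0]}]'
python3 -c "
from h import *
rows([.5242,-.3834,.0265],0.55)"
```

```text
time_s: 2.87
eef_pos: [0.5237, -0.3769, 0.0475]
eef_rot: [-0.001, 1.0, 0.009, -0.001]
wrist_force: [-0.5, 0.5, 1.0]
opening: 0.995
at [ 0.5237 -0.3769  0.0475] yaw 1.05 t 2.8667 open 0.995 F [-0.5  0.5  1. ]
linear [0.05 0.65 2.1 ] rot [-0.16  0.14  0.5 ]
```

```bash
python3 -m handwheel '[{"grip":8.5,"linear":[0,0,0],"rotation":[0,0,0]},{"grip":8.5,"linear":[0,0,0],"rotation":[0,0,0]}]'
python3 -c "
from h import *
rows([.5242,-.3834,.0265],0.55);o=status.get_obs();print(o['dq'],o['q'])"
```

```text
time_s: 3.03
eef_pos: [0.5257, -0.3793, 0.0514]
eef_rot: [0.001, 1.0, 0.009, 0.001]
wrist_force: [0.8, -0.4, 0.4]
opening: 0.995
at [ 0.5257 -0.3793  0.0514] yaw 1.03 t 3.0333 open 0.995 F [ 0.8 -0.4  0.4]
linear [-0.17  0.4   2.49] rot [ 0.14 -0.13  0.48]
[-1.07765948e-03 -6.59954933e-03  7.29565156e-05 -1.48288533e-03
 -7.30516695e-04 -7.23661546e-04] [-8.07721170e-01  5.37184153e-01  1.52841650e+00  4.27226627e-05
  1.07269422e+00  7.45001948e-01]
```

```bash
python3 -m handwheel '[{"grip":8.5,"linear":[-0.17,0.4,1],"rotation":[0,0,0.5]},{"grip":8.5,"linear":[-0.17,0.4,1.5],"rotation":[0,0,0.5]},{"grip":8.5,"linear":[-0.17,0.4,1.5],"rotation":[0,0,0.5]},{"grip":8.5,"linear":[-0.17,0.4,1.5],"rotation":[0,0,0.5]}]'
python3 -c "
from h import *
rows([.5242,-.3834,.0265],0.55);cv2.imwrite('pics/w2.png',cams.camera('wrist')[:,:,::-1])
rows([.5242,-.3834,.0265],0.55)"
```

```text
time_s: 3.37
eef_pos: [0.5226, -0.3823, 0.0338]
eef_rot: [-0.0, 1.0, 0.004, -0.0]
wrist_force: [-0.2, 0.4, -0.2]
opening: 0.998
at [ 0.5226 -0.3823  0.0338] yaw 0.5 t 3.3667 open 0.998 F [-0.2  0.4 -0.2]
linear [0.16 0.12 0.73] rot [-0.04  0.04 -0.05]
at [ 0.5229 -0.3824  0.0342] yaw 0.51 t 3.4167 open 0.994 F [-0.5  0.3  1. ]
linear [0.13 0.1  0.77] rot [-0.02  0.01 -0.04]
```

View pics/w2.png

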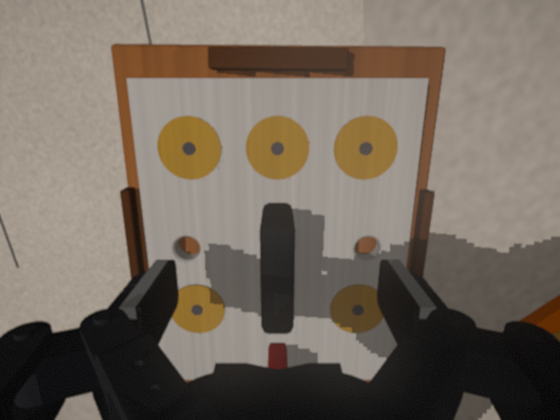

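The picture shows the handle (col 277) centred between the pads (176 and 379). Lower and close.

```bash
python3 -m handwheel '[{"grip":8.5,"linear":[0.1,0.1,0.7],"rotation":[0,0,0]},{"grip":8.5,"linear":[0.1,0.1,0.7],"rotation":[0,0,0]},{"grip":0,"linear":[0.1,0.1,0.7],"rotation":[0,0,0]},{"grip":0,"linear":[0.1,0.1,0.7],"rotation":[0,0,0]},{"grip":0,"linear":[0.1,0.1,0.7],"rotation":[0,0,0]},{"grip":0,"linear":[0.1,0.1,0.7],"rotation":[0,0,0]},{"grip":0,"linear":[0.1,0.1,0.7],"rotation":[0,0,0]},{"grip":0,"linear":[0.1,0.1,0.7],"rotation":[0,0,0]},{"grip":0,"linear":[0.1,0.1,0.7],"rotation":[0,0,0]},{"grip":0,"linear":[0.1,0.1,0.7],"rotation":[0,0,0]}]'
python3 -c "
from h import *
rows([.5242,-.3834,.15],0.55)"
```

```text
time_s: 4.25
eef_pos: [0.5242, -0.3835, 0.0276]
eef_rot: [0.0, 1.0, 0.005, 0.0]
wrist_force: [0.5, 0.7, 1.6]
opening: 0.149
at [ 0.5242 -0.3835  0.0276] yaw 0.52 t 4.25 open 0.149 F [0.5 0.7 1.6]
linear [ 0.000e+00 -1.000e-02 -1.224e+01] rot [ 0.02 -0.02 -0.03]
```

```bash
python3 -m handwheel '[{"grip":0,"linear":[0,0,-0.5],"rotation":[0,0,0]},{"grip":0,"linear":[0,0,-1.5],"rotation":[0,0,0]},{"grip":0,"linear":[0,0,-3],"rotation":[0,0,0]},{"grip":0,"linear":[0,0,-5],"rotation":[0,0,0]},{"grip":0,"linear":[0,0,-7],"rotation":[0,0,0]},{"grip":0,"linear":[0,0,-9],"rotation":[0,0,0]},{"grip":0,"linear":[0,0,-10],"rotation":[0,0,0]},{"grip":0,"linear":[0,0,-10],"rotation":[0,0,0]},{"grip":0,"linear":[0,0,-10],"rotation":[0,0,0]}]'
python3 -c "
from h import *
rows([.576,.0394,.13],103.6)
for n in ('wrist','top'): cv2.imwrite(f'pics/{n}3.png',cams.camera(n)[:,:,::-1])
a=cv2.imread('pics/wrist3.png');b=cv2.imread('pics/top3.png')[130:300,150:450]
cv2.imwrite('pics/c3.png',np.vstack([cv2.resize(a,(420,315)),cv2.resize(b,(420,238))]))"
```

```text
time_s: 5.0
eef_pos: [0.5242, -0.3837, 0.1281]
eef_rot: [0.001, 1.0, 0.004, 0.001]
wrist_force: [-0.4, 0.9, -6.7]
opening: 0.15
at [ 0.5242 -0.3837  0.1281] yaw 0.52 t 5.0 open 0.15 F [-0.4  0.9 -6.7]
linear [  5.56 -42.26  -0.24] rot [ 1.0000e-01  2.0000e-02 -1.0308e+02]
```

View pics/c3.png

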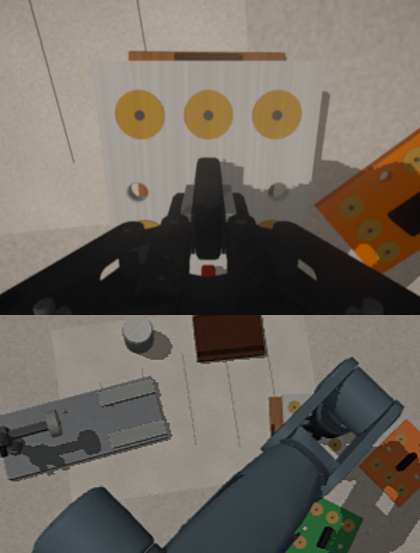

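The picture shows the plate lifted clear and square in the hand. Carry it to above the rails.

```bash
python3 -m handwheel '[{"grip":0,"linear":[0.4,-3,-1],"rotation":[0,0,-7]},{"grip":0,"linear":[0.8,-6,-2],"rotation":[0,0,-14]},{"grip":0,"linear":[1.2,-9,-2],"rotation":[0,0,-21]},{"grip":0,"linear":[1.6,-12,-2],"rotation":[0,0,-28]},{"grip":0,"linear":[2,-15,-2],"rotation":[0,0,-35]},{"grip":0,"linear":[2.4,-18,-2],"rotation":[0,0,-42]},{"grip":0,"linear":[2.8,-21,-2],"rotation":[0,0,-49]},{"grip":0,"linear":[3.2,-24,-2],"rotation":[0,0,-56]},{"grip":0,"linear":[3.6,-27,-2],"rotation":[0,0,-63]},{"grip":0,"linear":[4,-30,-2],"rotation":[0,0,-70]},{"grip":0,"linear":[4.3,-32,-2],"rotation":[0,0,-75]},{"grip":0,"linear":[4.3,-32,-2],"rotation":[0,0,-75]}]'
python3 -c "
from h import *
rows([.576,.0394,.15],103.6)"
```

```text
time_s: 6.1
eef_pos: [0.563, -0.0585, 0.1455]
eef_rot: [-0.002, 0.788, 0.615, -0.0]
wrist_force: [-0.1, -0.4, -5.1]
opening: 0.142
at [ 0.563  -0.0585  0.1455] yaw 75.98 t 6.1 open 0.142 F [-0.1 -0.4 -5.1]
linear [ 9.81 -1.11 -0.43] rot [ -0.19  -0.17 -27.62]
```

```bash
python3 -m handwheel '[{"grip":0,"linear":[2,-0.2,0],"rotation":[0,0,-7]},{"grip":0,"linear":[4,-0.5,0],"rotation":[0,0,-14]},{"grip":0,"linear":[6,-0.7,0],"rotation":[0,0,-21]},{"grip":0,"linear":[8,-0.9,0],"rotation":[0,0,-25]},{"grip":0,"linear":[9.5,-1.1,0],"rotation":[0,0,-27.6]},{"grip":0,"linear":[9.8,-1.1,0],"rotation":[0,0,-27.6]},{"grip":0,"linear":[9.8,-1.1,0],"rotation":[0,0,-27.6]},{"grip":0,"linear":[9.8,-1.1,0],"rotation":[0,0,-27.6]}]'
python3 -c "
from h import *
import pickle
rows([.576,.0394,.06],103.6);o=status.get_obs();pickle.dump(o,open('o4.pkl','wb'))
for n in ('wrist','top','side'): cv2.imwrite(f'pics/{n}4.png',cams.camera(n)[:,:,::-1])
b=cv2.imread('pics/side4.png')[180:340,180:380]
cv2.imwrite('pics/s4.png',cv2.resize(b,(800,600)))"
```

```text
time_s: 6.77
eef_pos: [0.5774, 0.034, 0.1463]
eef_rot: [-0.001, 0.622, 0.783, -0.001]
wrist_force: [-0.1, -0.9, -5.5]
opening: 0.149
at [0.5774 0.034  0.1463] yaw 103.04 t 6.7667 open 0.149 F [-0.1 -0.9 -5.5]
linear [ 0.56 -0.    8.63] rot [-0.1  -0.   -0.56]
```

View pics/wrist4.png

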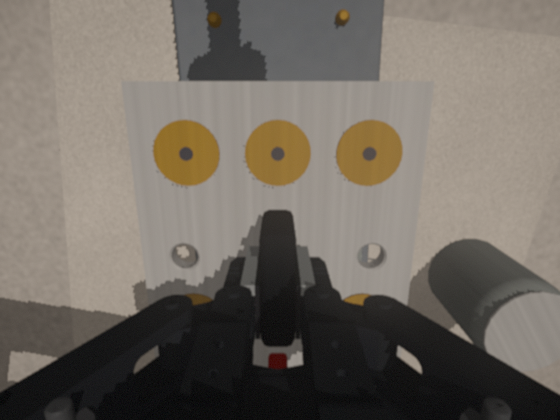

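View pics/s4.png

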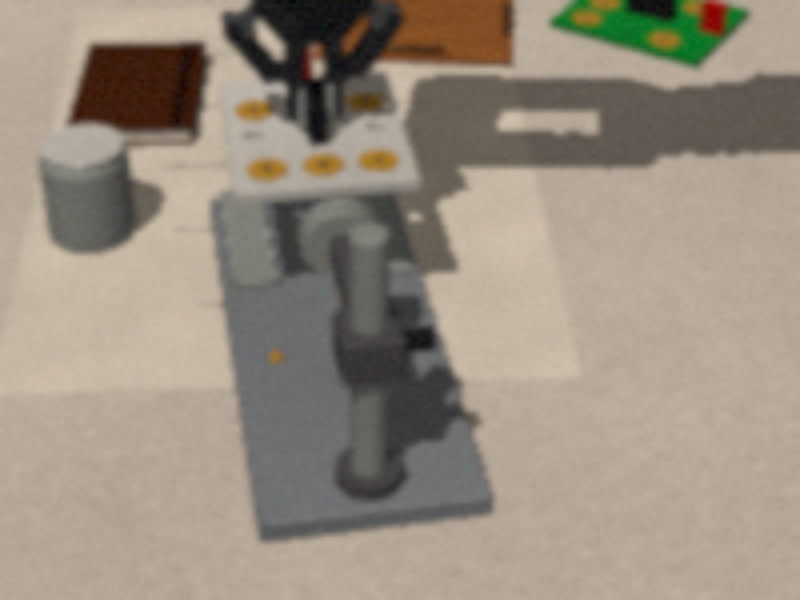

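View pics/top4.png

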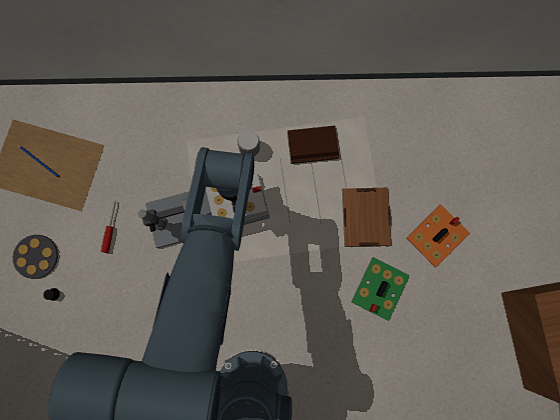

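The wrist picture shows the plate level in the hand and both brass pins ahead at (214,18) and (343,16). The side view shows the plate above the rails, clear of the gauge head. I measure the pins and the held holes from this image.

```bash
python3 - <<'E'
from h import *
import pickle
o=pickle.load(open('o4.pkl','rb'));im=cv2.imread('pics/wrist4.png');hsv=cv2.cvtColor(im,cv2.COLOR_BGR2HSV)
P=[]
for u,v in[(214,18),(343,16)]:
    a=max(0,v-14);w=hsv[a:v+15,u-14:u+15];m=((w[:,:,1]>110)).astype(np.uint8)
    n,l,s,c=cv2.connectedComponentsWithStats(m);k=1+np.argmax(s[1:,4]);q=c[k]+[u-14,a];print('pin',s[k],q);P.append(onz('wrist',*q,.0245,o))
P=np.array(P);d=P[0]-P[1];nest=P.mean(0);print(P,np.linalg.norm(d),'nest',nest,'xdir deg',np.degrees(np.arctan2(d[1],d[0]))-90)
z=o['eef_pos'][2]-.0156+.008
H=np.array([onz('wrist',*p,z,o) for p in[(184,256),(371,256)]]);d=H[0]-H[1];print('holes',H,np.linalg.norm(d),H.mean(0),'yaw',np.degrees(np.arctan2(d[1],d[0]))-90,o['eef_pos'])
E
python3 -c "
import cv2
im=cv2.imread('pics/wrist4.png');cv2.imwrite('pics/w4c.png',cv2.resize(im[0:90,170:390],None,fx=3.6,fy=3.6,interpolation=cv2.INTER_NEAREST))"
```

```text
pin [  8   8  13  16 163] [213.96932515  19.31288344]
pin [  7   8  13  15 149] [342.02013423  16.79194631]
[[0.50476619 0.14689232]
 [0.59118672 0.16840852]] 0.08905870972090572 nest [0.54797645 0.15765042] xdir deg -256.01926468163356
holes [[0.53256063 0.02413329]
 [0.62004557 0.04439436]] 0.08980047958951617 [0.5763031  0.03426382] yaw -256.9604753701089 [0.57744731 0.03401273 0.14634436]
```

View pics/w4c.png

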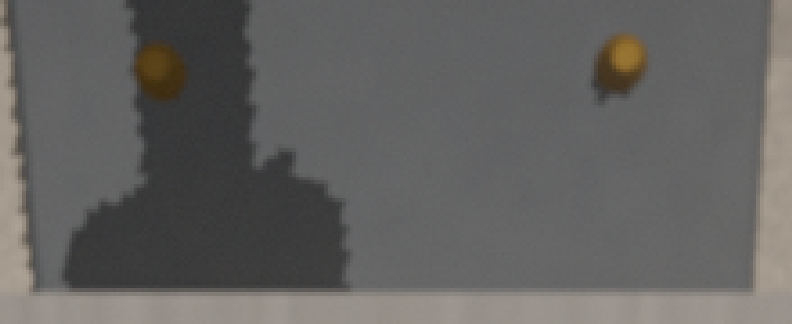

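```bash
python3 -c "
from h import *
rows([.5766,.0405,.055],103.8)"
```

```text
at [0.5778 0.0335 0.147 ] yaw 103.01 t 6.9167 open 0.152 F [ 0.2  0.7 -5.2]
linear [0.71 0.05 9.2 ] rot [-0.04  0.   -0.79]
```

```bash
python3 -m handwheel '[{"grip":0,"linear":[0.7,0,1],"rotation":[0,0,-0.8]},{"grip":0,"linear":[0.7,0,3],"rotation":[0,0,-0.8]},{"grip":0,"linear":[0.7,0,5],"rotation":[0,0,-0.8]},{"grip":0,"linear":[0.7,0,7],"rotation":[0,0,-0.8]},{"grip":0,"linear":[0.7,0,8.5],"rotation":[0,0,-0.8]},{"grip":0,"linear":[0.7,0,9.2],"rotation":[0,0,-0.8]},{"grip":0,"linear":[0.7,0,9.2],"rotation":[0,0,-0.8]},{"grip":0,"linear":[0.7,0,9.2],"rotation":[0,0,-0.8]},{"grip":0,"linear":[0.7,0,9.2],"rotation":[0,0,-0.8]}]'
python3 -c "
from h import *
rows([.5766,.0405,.0440],103.8)"
```

```text
time_s: 7.67
eef_pos: [0.5774, 0.0412, 0.0564]
eef_rot: [0.001, 0.616, 0.788, 0.001]
wrist_force: [-0.2, -0.9, -5.2]
opening: 0.152
at [0.5774 0.0412 0.0564] yaw 103.91 t 7.6667 open 0.152 F [-0.2 -0.9 -5.2]
linear [-0.05 -0.1   1.24] rot [0.11 0.04 0.11]
```

```bash
python3 -m handwheel '[{"grip":0,"linear":[0,-0.1,0.4],"rotation":[0,0,0]},{"grip":0,"linear":[0,-0.1,0.8],"rotation":[0,0,0]},{"grip":0,"linear":[0,-0.1,1.05],"rotation":[0,0,0]},{"grip":0,"linear":[0,-0.1,1.2],"rotation":[0,0,0]},{"grip":0,"linear":[0,-0.1,1.25],"rotation":[0,0,0]},{"grip":0,"linear":[0,-0.1,1.25],"rotation":[0,0,0]}]'
python3 -c "
from h import *
rows([.5766,.0405,.0440],103.8)"
```

```text
time_s: 8.17
eef_pos: [0.5754, 0.0412, 0.0436]
eef_rot: [-0.0, 0.616, 0.788, -0.0]
wrist_force: [-2.7, 0.0, 2.9]
opening: 0.151
at [0.5754 0.0412 0.0436] yaw 103.93 t 8.1667 open 0.151 F [-2.7  0.   2.9]
linear [-0.09  0.1  -0.04] rot [-0.01  0.    0.13]
```

Force has gone from -5.2 to +2.9 N at z 0.0436 (expected 0.0436), so the plate is on the rails. Release and rise.

```bash
python3 -m handwheel '[{"grip":2.5,"linear":[0,0,0],"rotation":[0,0,0]},{"grip":8.5,"linear":[0,0,0],"rotation":[0,0,0]},{"grip":8.5,"linear":[0,0,0],"rotation":[0,0,0]},{"grip":8.5,"linear":[0,0,0],"rotation":[0,0,0]},{"grip":8.5,"linear":[0,0,0],"rotation":[0,0,0]},{"grip":8.5,"linear":[0,0,-2],"rotation":[0,0,0]},{"grip":8.5,"linear":[0,0,-6],"rotation":[0,0,0]},{"grip":8.5,"linear":[0,0,-10],"rotation":[0,0,0]},{"grip":8.5,"linear":[0,0,-14],"rotation":[0,0,0]},{"grip":8.5,"linear":[0,0,-15],"rotation":[0,0,0]},{"grip":8.5,"linear":[0,0,-15],"rotation":[0,0,0]},{"grip":8.5,"linear":[0,0,-15],"rotation":[0,0,0]}]'
python3 -m handwheel '[{"grip":8.5,"linear":[0,0,0],"rotation":[0,0,0]},{"grip":8.5,"linear":[0,0,0],"rotation":[0,0,0]}]'
python3 -c "
from h import *
import pickle
rows([.5766,.0405,.0440],103.8);o=status.get_obs();pickle.dump(o,open('o5.pkl','wb'))
for n in ('wrist','side'): cv2.imwrite(f'pics/{n}5.png',cams.camera(n)[:,:,::-1])
b=cv2.imread('pics/side5.png')[180:340,180:380]
cv2.imwrite('pics/s5.png',cv2.resize(b,(600,480)))"
```

```text
time_s: 9.17
eef_pos: [0.5757, 0.0411, 0.1931]
eef_rot: [0.001, 0.616, 0.788, 0.0]
wrist_force: [-0.1, -1.0, -0.8]
opening: 0.995
time_s: 9.33
eef_pos: [0.574, 0.0413, 0.1904]
eef_rot: [-0.002, 0.616, 0.788, -0.001]
wrist_force: [-0.5, 0.4, -0.2]
opening: 0.996
at [0.574  0.0413 0.1904] yaw 103.91 t 9.3333 open 0.996 F [-0.5  0.4 -0.2]
linear [-0.16  0.29 14.64] rot [-0.22 -0.08  0.11]
```

View pics/wrist5.png

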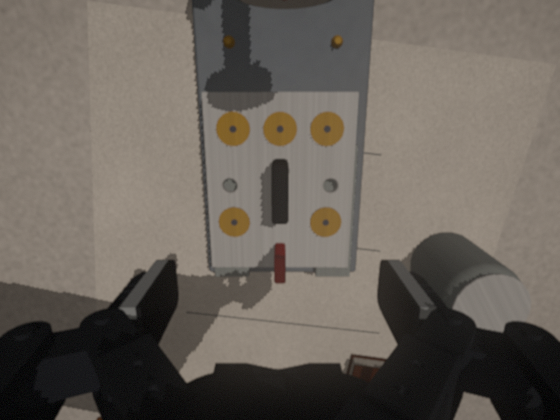

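View pics/s5.png

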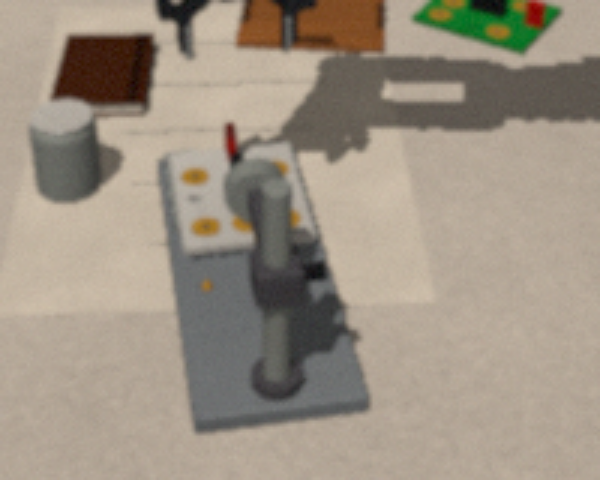

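The plate lies flat on the rails with the red tab away from the column. Holes are at (230,185) and (330,185), pins at (229,41) and (337,41). I measure the remaining offset within this one image.

```bash
cat > m5.py <<'E'
from h import *
import pickle,sys
o=pickle.load(open('o5.pkl','rb'));im=cv2.imread('pics/wrist5.png');hsv=cv2.cvtColor(im,cv2.COLOR_BGR2HSV);g=cv2.cvtColor(im,cv2.COLOR_BGR2GRAY)
def cc(m,u,v):
    n,l,s,c=cv2.connectedComponentsWithStats(m.astype(np.uint8));k=1+np.argmax(s[1:,4]);return c[k]+[u,v],s[k]
P=[];H=[]
for u,v in[(229,41),(337,41)]:
    q,s=cc(hsv[v-14:v+15,u-14:u+15,1]>110,u-14,v-14);print('pin',q,s);P.append(onz('wrist',*q,.0245,o))
for u,v in[(230,185),(330,185)]:
    w=g[v-12:v+13,u-12:u+13];q,s=cc(w<np.percentile(w,90)-15,u-12,v-12);print('hole',q,s);H.append(onz('wrist',*q,.034,o))
D=[]
for u,v in[(233,129),(280,129),(327,129),(234,222),(325,222)]:
    q,s=cc(hsv[v-22:v+23,u-22:u+23,1]>110,u-22,v-22);D.append(onz('wrist',*q,.0365,o))
P,H,D=map(np.array,(P,H,D))
for n,A in(('pins',P),('holes',H),('discs front',D[[0,2]])):
    d=A[0]-A[-1];print(n,A.mean(0).round(4),np.linalg.norm(d).round(4),'xdir',np.degrees(np.arctan2(d[1],d[0]))%360-90)
red=((hsv[:,:,1]>120)&((hsv[:,:,0]<6)|(hsv[:,:,0]>173)))[235:290,265:295];q,s=cc(red,265,235);print('tab',q,s)
print('discs fr/back mid', D[1],(D[3]+D[4])/2)
e=np.radians(103.8);ex=np.array([np.cos(e),np.sin(e)]);ey=np.array([-ex[1],ex[0]])
dd=P.mean(0)-H.mean(0);print('pins-holes nest x,y',dd@ex,dd@ey)
print('front - back disc dir (plate x)',np.degrees(np.arctan2(*((D[0]+D[2]-D[3]-D[4])[::-1]))))
print('handle top',[onz('wrist',280,v,.070,o) for v in(159,223)])
E
python3 m5.py
python3 -c "
import cv2
im=cv2.imread('pics/wrist5.png');cv2.imwrite('pics/w5c.png',cv2.resize(im[10:290,185:375],None,fx=2.1,fy=2.1,interpolation=cv2.INTER_CUBIC))"
```

```text
pin [228.56880734  41.44954128] [  8   9  12  12 109]
pin [336.60869565  41.02173913] [ 9  9 11 11 92]
hole [229.60416667 184.84895833] [  4   5  16  15 192]
hole [330.36040609 184.96954315] [  5   5  16  15 197]
pins [0.5479 0.1577] 0.0892 xdir 104.0282090096893
holes [0.5747 0.0411] 0.0905 xdir 103.83805003210139
discs front [0.5623 0.0895] 0.08 xdir 103.82967256780267
tab [279.2715655  262.77955272] [ 10   9  10  38 313]
discs fr/back mid [0.56236831 0.08951295] [0.58248754 0.00801917]
pins-holes nest x,y 0.11964631060667699 -0.00180412497327351
front - back disc dir (plate x) 103.878621368597
handle top [array([0.5675785 , 0.06950383]), array([0.58027092, 0.01852097])]
```

View pics/w5c.png

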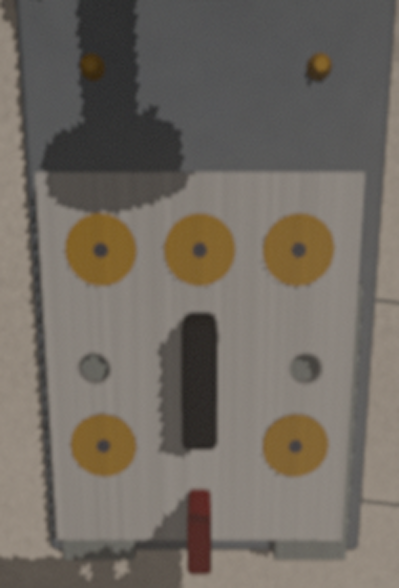

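Offset to travel: +119.6 mm along the slide and -1.8 mm sideways, with the angle within 0.2°. Now I turn the hand round, so the camera side faces away from the gauge, and go above the tab.

```bash
python3 -c "
from h import *
rows([.5907,-.0230,.15],13.8)"
```

```text
at [0.5744 0.0413 0.1908] yaw 103.91 t 9.4333 open 0.995 F [0.  1.3 0.7]
linear [-6.64  0.05  4.07] rot [-2.000e-01  9.000e-02  9.011e+01]
```

```bash
python3 -m handwheel '[{"grip":8.5,"linear":[-3,0,0],"rotation":[0,0,7]},{"grip":8.5,"linear":[-6.6,0,0],"rotation":[0,0,14]},{"grip":8.5,"linear":[-6.6,0,0],"rotation":[0,0,90]},{"grip":8.5,"linear":[-6.6,0,0],"rotation":[0,0,90]},{"grip":8.5,"linear":[-6.6,0,0],"rotation":[0,0,90]},{"grip":8.5,"linear":[-6.6,0,0],"rotation":[0,0,90]},{"grip":8.5,"linear":[-6.6,0,0],"rotation":[0,0,90]},{"grip":8.5,"linear":[-6.6,0,0],"rotation":[0,0,90]},{"grip":8.5,"linear":[-6.6,0,0],"rotation":[0,0,90]},{"grip":8.5,"linear":[-6.6,0,0],"rotation":[0,0,90]},{"grip":8.5,"linear":[-6.6,0,0],"rotation":[0,0,90]},{"grip":8.5,"linear":[-6.6,0,0],"rotation":[0,0,90]}]'
python3 -c "
from h import *
rows([.5907,-.0230,.15],-76.2)"
```

```text
time_s: 10.43
eef_pos: [0.5908, -0.0228, 0.1915]
eef_rot: [-0.0, 0.988, 0.156, -0.001]
wrist_force: [-0.4, 0.2, 0.5]
opening: 0.999
at [ 0.5908 -0.0228  0.1915] yaw 17.94 t 10.4333 open 0.999 F [-0.4  0.2  0.5]
linear [-0.    0.02  4.15] rot [4.000e-02 1.300e-01 9.414e+01]
```

```bash
python3 -m handwheel '[{"grip":8.5,"linear":[0,0,0],"rotation":[0,0,94.1]},{"grip":8.5,"linear":[0,0,0],"rotation":[0,0,94.1]},{"grip":8.5,"linear":[0,0,0],"rotation":[0,0,94.1]},{"grip":8.5,"linear":[0,0,0],"rotation":[0,0,94.1]},{"grip":8.5,"linear":[0,0,0],"rotation":[0,0,94.1]},{"grip":8.5,"linear":[0,0,0],"rotation":[0,0,94.1]},{"grip":8.5,"linear":[0,0,0],"rotation":[0,0,94.1]},{"grip":8.5,"linear":[0,0,0],"rotation":[0,0,94.1]},{"grip":8.5,"linear":[0,0,0],"rotation":[0,0,94.1]},{"grip":8.5,"linear":[0,0,0],"rotation":[0,0,94.1]},{"grip":8.5,"linear":[0,0,0],"rotation":[0,0,94.1]},{"grip":8.5,"linear":[0,0,0],"rotation":[0,0,94.1]}]'
python3 -m handwheel '[{"grip":8.5,"linear":[0,0,0],"rotation":[0,0,8]},{"grip":8.5,"linear":[0,0,0],"rotation":[0,0,8]},{"grip":8.5,"linear":[0,0,0],"rotation":[0,0,8]}]'
python3 -c "
from h import *
rows([.5907,-.0230,.09],-76.2)
print(status.get_obs()['q'])"
```

```text
time_s: 11.43
eef_pos: [0.5908, -0.0228, 0.1915]
eef_rot: [0.0, 0.829, -0.559, -0.001]
wrist_force: [-0.0, 0.4, 0.9]
opening: 0.996
time_s: 11.68
eef_pos: [0.5909, -0.0229, 0.1919]
eef_rot: [0.0, 0.791, -0.612, -0.001]
wrist_force: [0.4, 0.9, -0.7]
opening: 0.993
at [ 0.5909 -0.0229  0.1919] yaw -75.5 t 11.6833 open 0.993 F [ 0.4  0.9 -0.7]
linear [1.000e-02 1.000e-02 1.019e+01] rot [0.08 0.04 0.7 ]
[-2.39213397e-01  2.54430580e-01  1.60136330e+00 -4.08723914e-05
  1.28729323e+00  2.64936220e+00]
```

Descend to just above the tab, and look.

```bash
python3 -m handwheel '[{"grip":8.5,"linear":[0,0,3],"rotation":[0,0,0.6]},{"grip":8.5,"linear":[0,0,6],"rotation":[0,0,0.6]},{"grip":8.5,"linear":[0,0,9],"rotation":[0,0,0.6]},{"grip":8.5,"linear":[0,0,10],"rotation":[0,0,0.6]},{"grip":8.5,"linear":[0,0,10],"rotation":[0,0,0.6]},{"grip":8.5,"linear":[0,0,10],"rotation":[0,0,0.6]},{"grip":8.5,"linear":[0,0,10],"rotation":[0,0,0.6]}]'
python3 -c "
from h import *
rows([.5907,-.0230,.042],-76.2)
cv2.imwrite('pics/w6.png',cams.camera('wrist')[:,:,::-1])"
```

```text
time_s: 12.27
eef_pos: [0.5928, -0.0233, 0.0948]
eef_rot: [-0.001, 0.787, -0.617, 0.001]
wrist_force: [-0.0, -0.5, -0.1]
opening: 0.995
at [ 0.5928 -0.0233  0.0948] yaw -76.19 t 12.2667 open 0.995 F [-0.  -0.5 -0.1]
linear [-0.08  0.21  5.27] rot [-0.15 -0.08  0.01]
```

View pics/w6.png

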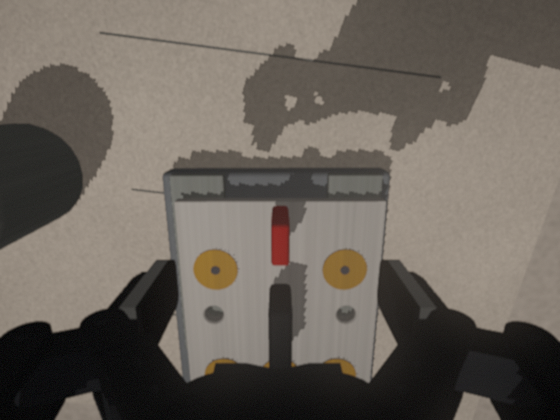

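The picture shows the tab (col 281) about 2 mm to the right of the jaw centre (277). This agrees with the computed +0.2 cm correction. Descend and close.

```bash
python3 -m handwheel '[{"grip":8.5,"linear":[-0.1,0.2,1],"rotation":[0,0,0]},{"grip":8.5,"linear":[-0.1,0.2,2.5],"rotation":[0,0,0]},{"grip":8.5,"linear":[-0.1,0.2,4],"rotation":[0,0,0]},{"grip":8.5,"linear":[-0.1,0.2,4.7],"rotation":[0,0,0]},{"grip":8.5,"linear":[-0.1,0.2,5],"rotation":[0,0,0]},{"grip":8.5,"linear":[-0.1,0.2,5],"rotation":[0,0,0]},{"grip":8.5,"linear":[-0.1,0.2,5],"rotation":[0,0,0]},{"grip":8.5,"linear":[-0.1,0.2,5],"rotation":[0,0,0]}]'
python3 -c "
from h import *
rows([.5907,-.0230,.043],-76.2)
cv2.imwrite('pics/w7.png',cams.camera('wrist')[:,:,::-1])"
```

```text
time_s: 12.98
eef_pos: [0.5899, -0.0226, 0.0438]
eef_rot: [-0.0, 0.787, -0.617, 0.001]
wrist_force: [-0.7, -0.7, -0.6]
opening: 0.995
at [ 0.5899 -0.0226  0.0438] yaw -76.24 t 12.9833 open 0.995 F [-0.7 -0.7 -0.6]
linear [ 0.06 -0.07  0.08] rot [-0.09 -0.05 -0.04]
```

View pics/w7.png

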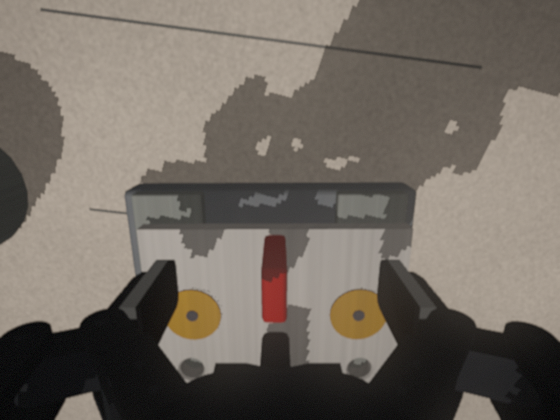

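The tab (col 275) is now within 1 mm of the jaw centre (277). Trim and close.

```bash
python3 -m handwheel '[{"grip":8.5,"linear":[0.05,-0.06,0.05],"rotation":[0,0,0]},{"grip":8.5,"linear":[0.05,-0.06,0.05],"rotation":[0,0,0]},{"grip":0,"linear":[0.05,-0.06,0.05],"rotation":[0,0,0]},{"grip":0,"linear":[0.05,-0.06,0.05],"rotation":[0,0,0]},{"grip":0,"linear":[0.05,-0.06,0.05],"rotation":[0,0,0]},{"grip":0,"linear":[0.05,-0.06,0.05],"rotation":[0,0,0]},{"grip":0,"linear":[0.05,-0.06,0.05],"rotation":[0,0,0]},{"grip":0,"linear":[0.05,-0.06,0.05],"rotation":[0,0,0]},{"grip":0,"linear":[0.05,-0.06,0.05],"rotation":[0,0,0]},{"grip":0,"linear":[0.05,-0.06,0.05],"rotation":[0,0,0]},{"grip":0,"linear":[0.05,-0.06,0.05],"rotation":[0,0,0]}]'
python3 - <<'E'
from h import *
o=status.get_obs();e=np.radians(103.9);ex=np.array([np.cos(e),np.sin(e)]);ey=np.array([-ex[1],ex[0]])
p=o['eef_pos'][:2]+.1*ex-.0018*ey
print(p);rows([*p,o['eef_pos'][2]],-76.1)
o=status.get_obs()
im=cams.camera('top');cv2.imwrite('pics/t8.png',cv2.resize(im[165:255,130:280,::-1],None,fx=5.3,fy=5.3,interpolation=cv2.INTER_CUBIC))
E
```

```text
time_s: 13.95
eef_pos: [0.5901, -0.0228, 0.0424]
eef_rot: [-0.0, 0.787, -0.617, 0.0]
wrist_force: [1.3, 0.1, 1.1]
opening: 0.106
[0.56781593 0.07468974]
at [ 0.5901 -0.0228  0.0424] yaw -76.25 t 13.95 open 0.106 F [1.3 0.1 1.1]
linear [-10.    -0.15  -0.  ] rot [-0.03 -0.01 -0.15]
```

View pics/t8.png

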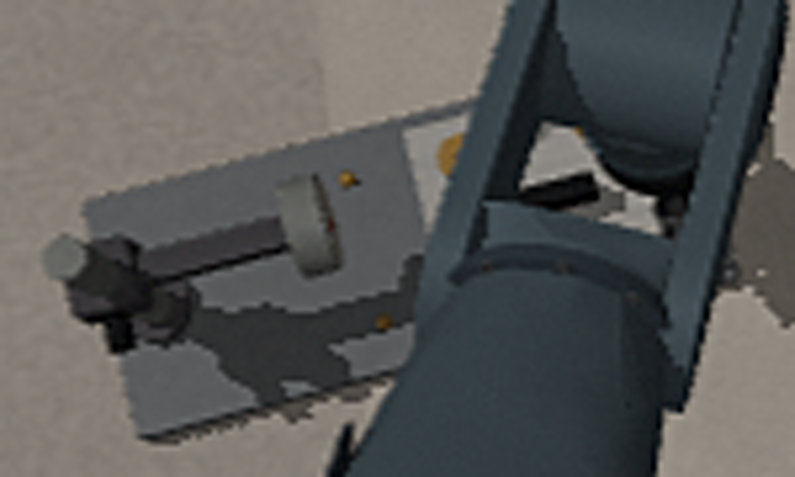

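Gripped (opening 9 mm against the 10 mm tab). Slide the first 100 mm, pressing very slightly down.

```bash
python3 -m handwheel '[{"grip":0,"linear":[-0.4,0,0.05],"rotation":[0,0,0]},{"grip":0,"linear":[-1,-0.02,0.05],"rotation":[0,0,0]},{"grip":0,"linear":[-1.8,-0.04,0.05],"rotation":[0,0,0]},{"grip":0,"linear":[-2.6,-0.06,0.05],"rotation":[0,0,0]},{"grip":0,"linear":[-3.4,-0.08,0.05],"rotation":[0,0,0]},{"grip":0,"linear":[-4.2,-0.1,0.05],"rotation":[0,0,0]},{"grip":0,"linear":[-5,-0.1,0.05],"rotation":[0,0,0]}]'
python3 -m handwheel '[{"grip":0,"linear":[-0.8,0,0],"rotation":[0,0,0]},{"grip":0,"linear":[-1.6,-0.02,0],"rotation":[0,0,0]},{"grip":0,"linear":[-2.4,-0.04,0],"rotation":[0,0,0]},{"grip":0,"linear":[-3.2,-0.06,0],"rotation":[0,0,0]},{"grip":0,"linear":[-4,-0.08,0],"rotation":[0,0,0]},{"grip":0,"linear":[-4.6,-0.08,0],"rotation":[0,0,0]},{"grip":0,"linear":[-5,-0.08,0],"rotation":[0,0,0]},{"grip":0,"linear":[-5,-0.08,0],"rotation":[0,0,0]},{"grip":0,"linear":[-5,-0.08,0],"rotation":[0,0,0]},{"grip":0,"linear":[-5,-0.08,0],"rotation":[0,0,0]}]'
python3 - <<'E'
from h import *
rows([.5636,.0934,.0424],-76.1)
for n in('side','top'):
    cv2.imwrite(f'pics/{n}9.png',cams.camera(n)[:,:,::-1])
a=cv2.resize(cv2.imread('pics/side9.png')[200:340,200:340],(560,560),interpolation=cv2.INTER_CUBIC);cv2.imwrite('pics/s9.png',a)
E
```

```text
time_s: 14.58
eef_pos: [0.5794, 0.0265, 0.0425]
eef_rot: [-0.0, 0.787, -0.617, 0.001]
wrist_force: [1.2, -5.2, 5.8]
opening: 0.103
time_s: 15.42
eef_pos: [0.5679, 0.0761, 0.0424]
eef_rot: [-0.0, 0.787, -0.617, 0.0]
wrist_force: [0.1, -1.1, 6.8]
opening: 0.108
at [0.5679 0.0761 0.0424] yaw -76.19 t 15.4167 open 0.108 F [ 0.1 -1.1  6.8]
linear [-1.78  0.   -0.  ] rot [-0.05  0.02 -0.09]
```

View pics/s9.png

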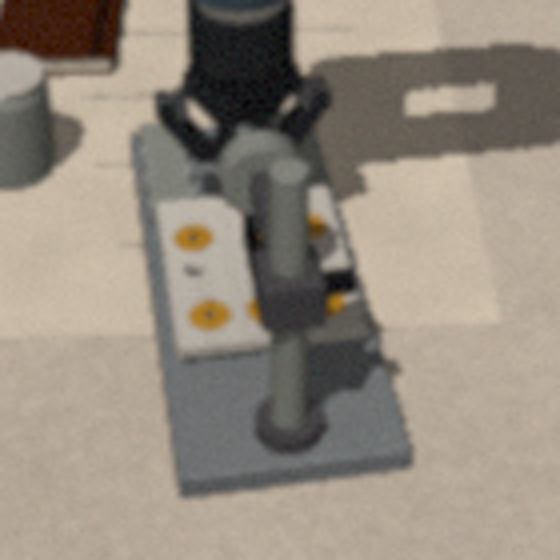

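The side picture shows the plate flat with its leading half on the gauge side, clear of the gauge. About 18 mm remain.

```bash
python3 -m handwheel '[{"grip":0,"linear":[-0.4,0,0],"rotation":[0,0,0]},{"grip":0,"linear":[-0.8,0,0],"rotation":[0,0,0]},{"grip":0,"linear":[-1.2,0,0],"rotation":[0,0,0]},{"grip":0,"linear":[-1.5,0,0],"rotation":[0,0,0]},{"grip":0,"linear":[-1.7,0,0],"rotation":[0,0,0]},{"grip":0,"linear":[-1.8,0,0],"rotation":[0,0,0]},{"grip":0,"linear":[-1.8,0,0],"rotation":[0,0,0]},{"grip":0,"linear":[-1.8,0,0],"rotation":[0,0,0]}]'
python3 - <<'E'
from h import *
rows([.5636,.0934,.0424],-76.1)
for n in('side','top'):
    cv2.imwrite(f'pics/{n}10.png',cams.camera(n)[:,:,::-1])
a=cv2.resize(cv2.imread('pics/side10.png')[220:320,220:320],(500,500),interpolation=cv2.INTER_CUBIC)
b=cv2.resize(cv2.imread('pics/top10.png')[165:255,130:280],(800,480),interpolation=cv2.INTER_CUBIC)[:500,:300*2]
cv2.imwrite('pics/s10.png',a);cv2.imwrite('pics/t10.png',b)
E
```

```text
time_s: 16.18
eef_pos: [0.5621, 0.0928, 0.0406]
eef_rot: [0.001, 0.787, -0.617, -0.001]
wrist_force: [0.6, 0.4, -5.0]
opening: 0.107
at [0.5621 0.0928 0.0406] yaw -76.22 t 16.1833 open 0.107 F [ 0.6  0.4 -5. ]
linear [-0.02 -0.16 -0.18] rot [ 0.15  0.06 -0.12]
```

View pics/s10.png

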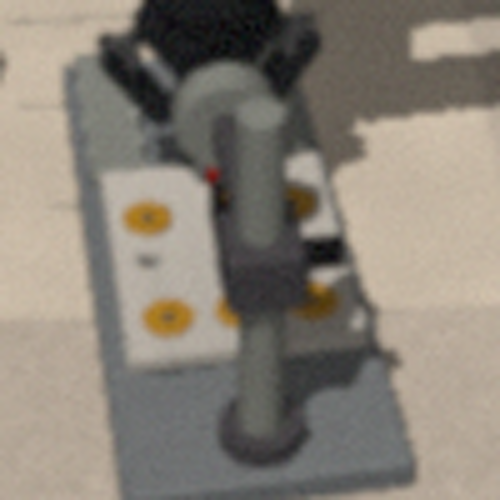

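View pics/t10.png

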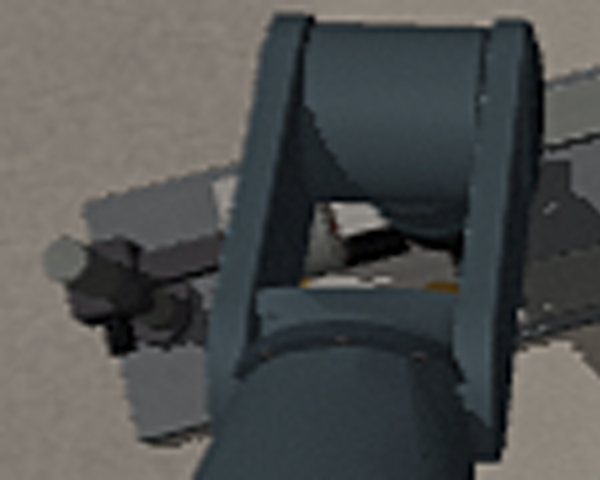

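Run:
```python
from h import *
rows([.5636,.0934,.0424],-76.1)
u,v=220-.5+148.5/5,220-.5+261.5/5
a=cv2.imread('pics/side0.png')
print('hole side',onz('side',u,v,.034))
# pin in side0
hsv=cv2.cvtColor(a,cv2.COLOR_BGR2HSV)[255:300,235:262];m=((hsv[:,:,1]>120)&(abs(hsv[:,:,0].astype(int)-18)<9)).astype(np.uint8)
n,l,s,c=cv2.connectedComponentsWithStats(m);print(s[1:],[ (q+[235,255],onz('side',*(q+[235,255]),.0245)) for q in c[1:]])
b=cv2.imread('pics/side10.png')[255:295,235:275];cv2.imwrite('pics/s10z.png',cv2.resize(b,(480,480),interpolation=cv2.INTER_NEAREST))
```

```text
at [0.5627 0.0924 0.041 ] yaw -76.24 t 16.2833 open 0.105 F [-0.5  0.2 -5.2]
linear [-0.07 -0.11 -0.14] rot [ 0.1   0.03 -0.14]
hole side [0.58971126 0.1702917 ]
[[13 19  2  3  6]] [(array([248.5, 275. ]), array([0.59161425, 0.17307903]))]
```

View pics/s10z.png

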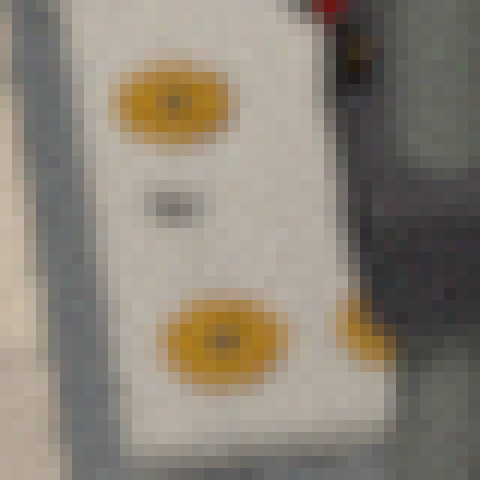

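The TCP and the side view agree that the plate is 1–2 mm short and 1–2 mm to one side. Correct this and lower gently.

```bash
python3 -m handwheel '[{"grip":0,"linear":[-0.1,-0.13,0],"rotation":[0,0,-0.1]},{"grip":0,"linear":[-0.1,-0.13,0.1],"rotation":[0,0,-0.1]},{"grip":0,"linear":[-0.1,-0.13,0.2],"rotation":[0,0,-0.1]},{"grip":0,"linear":[-0.1,-0.13,0.3],"rotation":[0,0,-0.1]},{"grip":0,"linear":[-0.1,-0.13,0.3],"rotation":[0,0,-0.1]}]'
python3 -c "
from h import *
rows([.5636,.0934,.0344],-76.1)"
```

```text
time_s: 16.7
eef_pos: [0.5643, 0.0935, 0.0385]
eef_rot: [0.0, 0.787, -0.617, -0.0]
wrist_force: [-0.5, -0.2, -4.6]
opening: 0.104
at [0.5643 0.0935 0.0385] yaw -76.15 t 16.7 open 0.104 F [-0.5 -0.2 -4.6]
linear [-0.01  0.07  0.41] rot [ 0.03  0.01 -0.05]
```

The underside is at about 24 mm, already 3.4 mm below the pin tops, with only the plate's weight on the wrist. So the pins are entering the holes. Continue down.

```bash
python3 -m handwheel '[{"grip":0,"linear":[0,0,0.1],"rotation":[0,0,0]},{"grip":0,"linear":[0,0,0.2],"rotation":[0,0,0]},{"grip":0,"linear":[0,0,0.3],"rotation":[0,0,0]},{"grip":0,"linear":[0,0,0.4],"rotation":[0,0,0]},{"grip":0,"linear":[0,0,0.4],"rotation":[0,0,0]}]'
python3 -c "
from h import *
rows([.5636,.0934,.0344],-76.1)"
```

```text
time_s: 17.12
eef_pos: [0.5646, 0.0935, 0.0347]
eef_rot: [-0.0, 0.787, -0.617, -0.0]
wrist_force: [-0.5, -0.2, -4.1]
opening: 0.105
at [0.5646 0.0935 0.0347] yaw -76.15 t 17.1167 open 0.105 F [-0.5 -0.2 -4.1]
linear [-0.01  0.1   0.03] rot [ 0.    0.   -0.05]
```

```bash
python3 -m handwheel '[{"grip":0,"linear":[0,0,0.05],"rotation":[0,0,0]},{"grip":0,"linear":[0,0,0.1],"rotation":[0,0,0]},{"grip":0,"linear":[0,0,0.15],"rotation":[0,0,0]},{"grip":0,"linear":[0,0,0.15],"rotation":[0,0,0]}]'
python3 -c "
from h import *
rows([.5636,.0934,.0344],-76.1)"
```

```text
time_s: 17.45
eef_pos: [0.5647, 0.0935, 0.0345]
eef_rot: [0.0, 0.787, -0.617, 0.0]
wrist_force: [-4.9, -0.7, 6.4]
opening: 0.106
at [0.5647 0.0935 0.0345] yaw -76.14 t 17.45 open 0.106 F [-4.9 -0.7  6.4]
linear [-0.01  0.11  0.01] rot [-0.   -0.01 -0.04]
```

The wrist force reversed to +6.4 N at z 0.0345, where seated should be 0.0344. Release, rise, and back away from the gauge.

```bash
python3 -m handwheel '[{"grip":2,"linear":[0,0,0],"rotation":[0,0,0]},{"grip":8.5,"linear":[0,0,0],"rotation":[0,0,0]},{"grip":8.5,"linear":[0,0,0],"rotation":[0,0,0]},{"grip":8.5,"linear":[0,0,0],"rotation":[0,0,0]},{"grip":8.5,"linear":[0,0,0],"rotation":[0,0,0]},{"grip":8.5,"linear":[0,0,-1.5],"rotation":[0,0,0]},{"grip":8.5,"linear":[0,0,-4.5],"rotation":[0,0,0]},{"grip":8.5,"linear":[2,0,-8],"rotation":[0,0,0]},{"grip":8.5,"linear":[5,0,-11],"rotation":[0,0,0]},{"grip":8.5,"linear":[9,0,-14],"rotation":[0,0,0]},{"grip":8.5,"linear":[13,0,-16],"rotation":[0,0,0]},{"grip":8.5,"linear":[17,0,-16],"rotation":[0,0,0]}]'
python3 -m handwheel '[{"grip":8.5,"linear":[4,0,0],"rotation":[0,0,0]},{"grip":8.5,"linear":[8,0,0],"rotation":[0,0,0]},{"grip":8.5,"linear":[12,0,0],"rotation":[0,0,0]},{"grip":8.5,"linear":[12,0,0],"rotation":[0,0,0]},{"grip":8.5,"linear":[12,0,0],"rotation":[0,0,0]}]'
python3 - <<'E'
from h import *
for n in('side','top'): cv2.imwrite(f'pics/{n}11.png',cams.camera(n)[:,:,::-1])
a=cv2.resize(cv2.imread('pics/side11.png')[220:330,220:320],(500,550),interpolation=cv2.INTER_CUBIC)
b=cv2.resize(cv2.imread('pics/top11.png')[165:255,130:280],(800,480),interpolation=cv2.INTER_CUBIC)
cv2.imwrite('pics/s11.png',a);cv2.imwrite('pics/t11.png',b);rows([.5,-.1,.2],-76)
E
```

```text
time_s: 18.45
eef_pos: [0.6054, -0.0637, 0.1972]
eef_rot: [-0.001, 0.788, -0.616, 0.003]
wrist_force: [0.9, -0.2, -0.1]
opening: 1.001
time_s: 18.87
eef_pos: [0.6317, -0.1816, 0.1917]
eef_rot: [0.0, 0.786, -0.618, -0.0]
wrist_force: [0.8, 0.0, -0.5]
opening: 0.998
at [ 0.6314 -0.1786  0.1917] yaw -76.16 t 18.9667 open 0.995 F [0.2 0.5 0.1]
linear [-10.77  10.88  -0.81] rot [ 0.04  0.06 -0.16]
```

View pics/s11.png

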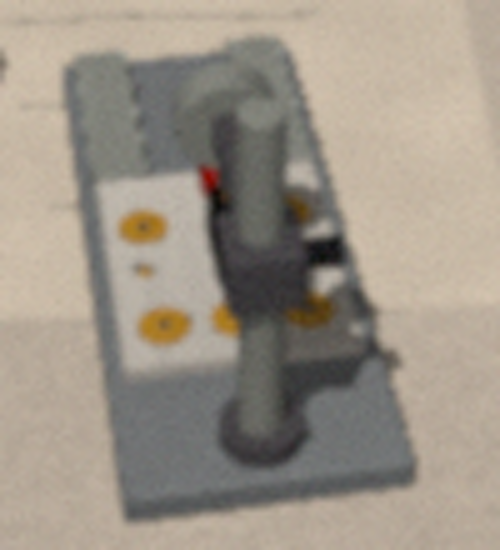

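View pics/t11.png

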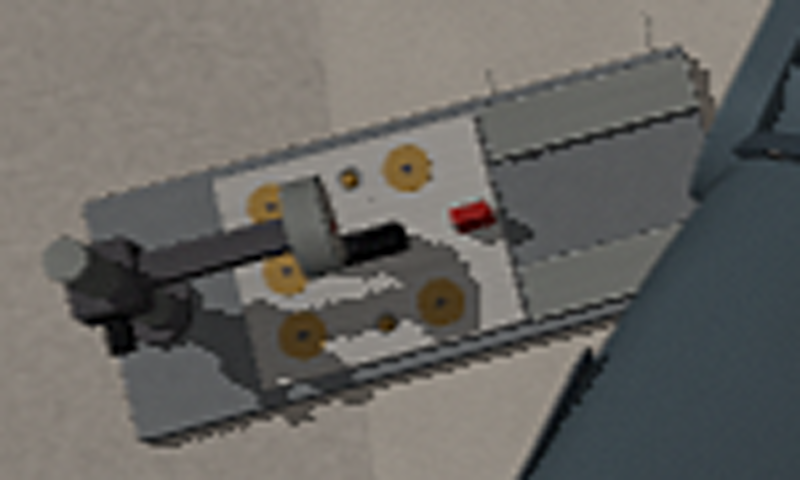

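Both brass pins show in the holes (top crop (349,180) and (388,322)), and the trailing edge sits just off the rails' ends. I check flatness by triangulating the discs across the two views.

Run:
```python
from h import *
def blobs(n,x0,x1,y0,y1):
    h=cv2.cvtColor(cv2.imread(f'pics/{n}11.png'),cv2.COLOR_BGR2HSV)[y0:y1,x0:x1];m=((h[:,:,1]>95)&(h[:,:,0]>12)&(h[:,:,0]<30)).astype(np.uint8)
    k,l,s,c=cv2.connectedComponentsWithStats(m);return [(c[i]+[x0,y0],s[i][2:]) for i in range(1,k) if s[i,4]>4]
S=blobs('side',235,295,255,290);T=blobs('top',165,225,190,235)
for b in S:print('S',b)
for b in T:print('T',b)
e=np.radians(103.9);ex=np.array([np.cos(e),np.sin(e)]);ey=np.array([-ex[1],ex[0]]);nest=np.array([.5479,.1575])
for p,s in S:
  for q,t in T:
    c1,d1=ray('side',*p);c2,d2=ray('top',*q)
    A=np.c_[d1,-d2];k=np.linalg.lstsq(A,c2-c1,rcond=None)[0];a=c1+k[0]*d1;b=c2+k[1]*d2
    if np.linalg.norm(a-b)<.006:
        m=(a+b)/2;r=m[:2]-nest;print(p,q,'nest xy mm',(1000*r@ex).round(1),(1000*r@ey).round(1),'z',(m[2]*1000).round(1),'gap',(1000*np.linalg.norm(a-b)).round(1))
```

```text
S (array([279.3125, 261.0625]), array([ 5,  5, 16], dtype=int32))
S (array([248.06382979, 264.89361702]), array([ 9,  7, 47], dtype=int32))
S (array([282.04545455, 282.11363636]), array([10,  7, 44], dtype=int32))
S (array([252.51666667, 284.83333333]), array([10,  7, 60], dtype=int32))
S (array([264.77777778, 283.62962963]), array([ 6,  6, 27], dtype=int32))
T (array([205.83928571, 196.01785714]), array([ 9,  9, 56], dtype=int32))
T (array([195.        , 198.28571429]), array([3, 3, 7], dtype=int32))
T (array([179.11764706, 202.91176471]), array([ 7,  7, 34], dtype=int32))
T (array([182.82222222, 216.02222222]), array([ 9,  8, 45], dtype=int32))
T (array([212.19354839, 221.24193548]), array([ 9,  9, 62], dtype=int32))
T (array([186.29310345, 227.46551724]), array([ 9,  8, 58], dtype=int32))
T (array([202.        , 225.28571429]), array([3, 3, 7], dtype=int32))
[248.06382979 264.89361702] [205.83928571 196.01785714] nest xy mm -36.9 -43.0 z 26.4 gap 0.6
[248.06382979 264.89361702] [195.         198.28571429] nest xy mm -5.0 -42.6 z 52.1 gap 5.8
[282.04545455 282.11363636] [186.29310345 227.46551724] nest xy mm 48.1 40.1 z 24.3 gap 2.9
[252.51666667 284.83333333] [179.11764706 202.91176471] nest xy mm 50.8 -41.7 z 29.3 gap 2.8
```

Rear disc 26.4 mm and front discs 24.3 and 29.3 mm (28.5 expected, one front disc partly hidden). That is within calibration but coarse, so I turn the hand back for a wrist view from well above.

```bash
python3 -m handwheel '[{"grip":8.5,"linear":[0,0,0],"rotation":[0,0,-90]},{"grip":8.5,"linear":[0,0,0],"rotation":[0,0,-90]},{"grip":8.5,"linear":[0,0,0],"rotation":[0,0,-90]},{"grip":8.5,"linear":[0,0,0],"rotation":[0,0,-90]},{"grip":8.5,"linear":[0,0,0],"rotation":[0,0,-90]},{"grip":8.5,"linear":[0,0,0],"rotation":[0,0,-90]},{"grip":8.5,"linear":[0,0,0],"rotation":[0,0,-90]},{"grip":8.5,"linear":[0,0,0],"rotation":[0,0,-90]},{"grip":8.5,"linear":[0,0,0],"rotation":[0,0,-90]},{"grip":8.5,"linear":[0,0,0],"rotation":[0,0,-90]},{"grip":8.5,"linear":[0,0,0],"rotation":[0,0,-90]},{"grip":8.5,"linear":[0,0,0],"rotation":[0,0,-90]}]'
python3 -c "
from h import *
rows([.580,.026,.215],103.9)"
```

```text
time_s: 19.97
eef_pos: [0.6317, -0.1768, 0.1924]
eef_rot: [-0.0, 0.996, 0.09, -0.0]
wrist_force: [0.4, 0.5, -0.0]
opening: 0.998
at [ 0.6317 -0.1768  0.1924] yaw 10.3 t 19.9667 open 0.998 F [ 0.4  0.5 -0. ]
linear [ -1.46 -20.88  -2.25] rot [-2.00e-02 -1.00e-02 -9.36e+01]
```

```bash
python3 -m handwheel '[{"grip":8.5,"linear":[0,-2,-2.3],"rotation":[0,0,-93.6]},{"grip":8.5,"linear":[0,-4,-2.3],"rotation":[0,0,-93.6]},{"grip":8.5,"linear":[0,-6,-2.3],"rotation":[0,0,-93.6]},{"grip":8.5,"linear":[-0.5,-8,-2.3],"rotation":[0,0,-93.6]},{"grip":8.5,"linear":[-0.7,-10,-2.3],"rotation":[0,0,-93.6]},{"grip":8.5,"linear":[-0.9,-12,-2.3],"rotation":[0,0,-93.6]},{"grip":8.5,"linear":[-1,-14,-2.3],"rotation":[0,0,-93.6]},{"grip":8.5,"linear":[-1.2,-16,-2.3],"rotation":[0,0,-93.6]},{"grip":8.5,"linear":[-1.3,-18,-2.3],"rotation":[0,0,-93.6]},{"grip":8.5,"linear":[-1.4,-20,-2.3],"rotation":[0,0,-93.6]},{"grip":8.5,"linear":[-1.5,-20.9,-2.3],"rotation":[0,0,-93.6]},{"grip":8.5,"linear":[-1.5,-20.9,-2.3],"rotation":[0,0,-93.6]}]'
python3 -m handwheel '[{"grip":8.5,"linear":[0,0,0],"rotation":[0,0,-7.5]},{"grip":8.5,"linear":[0,0,0],"rotation":[0,0,-7.5]},{"grip":8.5,"linear":[0,0,0],"rotation":[0,0,-7.5]},{"grip":8.5,"linear":[0,0,0],"rotation":[0,0,-7.5]}]'
python3 -c "
from h import *
import pickle
rows([.580,.026,.215],103.9);o=status.get_obs();pickle.dump(o,open('o12.pkl','wb'))
cv2.imwrite('pics/w12.png',cams.camera('wrist')[:,:,::-1])"
```

```text
time_s: 20.97
eef_pos: [0.58, 0.0285, 0.2154]
eef_rot: [-0.0, 0.667, 0.745, 0.0]
wrist_force: [0.4, -0.0, 0.7]
opening: 0.994
time_s: 21.3
eef_pos: [0.5811, 0.0251, 0.2153]
eef_rot: [-0.0, 0.622, 0.783, 0.0]
wrist_force: [0.1, 0.5, 0.1]
opening: 0.995
at [0.5811 0.0251 0.2153] yaw 103.1 t 21.3 open 0.995 F [0.1 0.5 0.1]
linear [ 0.11 -0.09  0.03] rot [ 0.  -0.  -0.8]
```

View pics/w12.png

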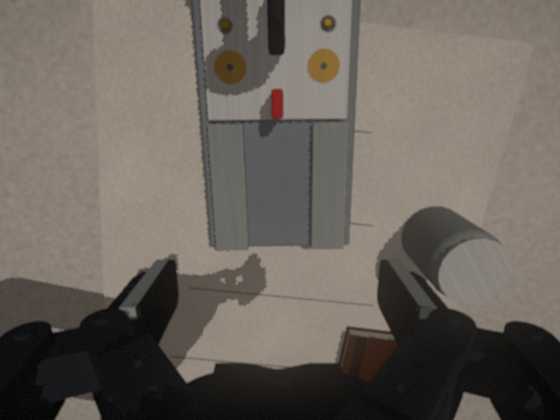

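The picture shows both pins inside the holes at (225,24) and (328,22). The plate's trailing edge (row 120) is just ahead of the rails' ends (row 123).

Run:
```python
from h import *
import pickle
o=pickle.load(open('o12.pkl','rb'));im=cv2.imread('pics/w12.png');hsv=cv2.cvtColor(im,cv2.COLOR_BGR2HSV)
D=[]
for u,v in[(230,67),(323,66)]:
    m=(hsv[v-24:v+25,u-24:u+25,1]>95).astype(np.uint8);n,l,s,c=cv2.connectedComponentsWithStats(m);k=1+np.argmax(s[1:,4]);D.append(c[k]+[u-24,v-24]);print(D[-1],s[k])
for z in(.0285,.0365):
    a,b=[onz('wrist',*d,z,o) for d in D];print(z,np.linalg.norm(a-b),(a+b)/2)
cv2.imwrite('pics/w12c.png',cv2.resize(im[0:130,195:360],None,fx=4.5,fy=4.5,interpolation=cv2.INTER_CUBIC))
```

```text
[229.60245399  66.48588957] [  8   7  32  34 815]
[323.09170854  65.17462312] [  9   7  31  34 796]
0.0285 0.08400541983560597 [0.55610949 0.12405855]
0.0365 0.08196446184859982 [0.55629646 0.12335406]
```

View pics/w12c.png

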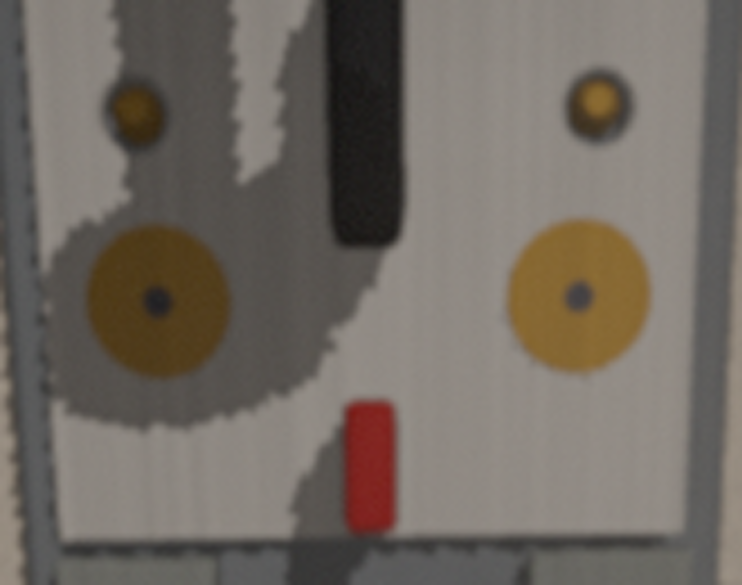

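```bash
cat >> m5.py <<'E'
print('rear spacing on rails',np.linalg.norm(D[3]-D[4]))
E
python3 m5.py | tail -1; python3 -c "
from h import *
import pickle
o=pickle.load(open('o12.pkl','rb'))
print('hole gap', [onz('wrist',*p,.028,o) for p in((195+136/4.5,113/4.5),(195+599/4.5,106/4.5))])"
```

```text
rear spacing on rails 0.08401751524720877
hole gap [array([0.50521955, 0.14632752]), array([0.59232553, 0.16777142])]
```

The rear discs measured 84.0 mm apart on the rails. At the seated height they again give 84.0 mm (82.0 if the plate were 8 mm higher), so the plate is down on the bed. The holes surround the pins and the robot is clear. Hand in.

```bash
python3 -c "
from bench import ctrl,status
print(ctrl.hand_in(),status.get_obs()['time_s'])"
```

```text
the job is handed in; nothing more can be done
the job is handed in; nothing more can be done
```

The carrier plate is seated over both brass pins and lies flat on the bed. I lifted it by the black handle, set it on the rails with the red tab away from the column, and let go. I then slid it in by the tab, lowered it over the pins, released it and backed off. I handed in after about 21.4 s.

**What the last checks showed:**
- **Position:** both pins show inside their holes in the top and wrist pictures, and the plate's trailing edge is just past the rails' ends.
- **Height:** the tool stopped at 34.5 mm when the plate seated, against 34.4 mm expected. The rear discs, 84.0 mm apart when measured on the rails, come out 84.0 mm at the seated height; a plate still at rail height would have given 82.0 mm.
- **Surroundings:** I saw no contact with the gauge, notebook, canister or screwdriver, and the readings after each move stayed under 8 N, including the plate's weight.

**What disagreed:** the cruder height check from the side and top views gave disc heights of 24.3 to 29.3 mm instead of 28.5 mm. One front disc was partly hidden there, so I relied on the wrist picture. Near the pins the plate was 1 to 2 mm short and 1 to 2 mm to one side. I corrected that while holding the tab, after the plate had left the rails and was hanging from the gripper.

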